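Pack the iced-cake assortment tray

ROBOT

A 6-joint arm with a two-finger parallel gripper is mounted at the origin on the work surface. World frame = base frame: x ahead of the robot, y to its left, z up, the work surface at z = 0. Lengths are in m, angles in rad, forces in N, time in s.
With the tool pointing down it reaches from about 0.3 to 0.775 m from the base axis. Payload 14.6 kg.
Tool frame: the origin (TCP) lies midway between the tips of the shut fingers; the grasp point (between the pads) lies 19 mm behind it (grasp_offset is the z of the grasp point in the tool frame, in m); z points along the fingers, x is the direction in which the jaws open and shut, and the axes are right-handed (so a half turn about z gives the same grasp; the last joint's range is limited). The gripper opens to 94 mm and grips with 3 to 60 N. Pads are 16 mm wide; open, the fingers measure 119 mm over their backs; the gripper's body (75 mm by 177 mm) begins 78 mm behind the grasp point.
Start: joints at [1.062, 0.3, 1.521, -0, 1.321, -0.067], TCP at [0.235, 0.497, 0.205] pointing down, gripper open.
Joint ranges: [-3.03, 3.03], [-0.79, 2.21], [0.23, 2.52], [-1.04, 4.18], [0, 3.07], [-2.55, 2.55]. Speed limits (rad/s): [2.22, 2.22, 2.57, 3.14, 3.14, 3.14].

INTERFACE

Orientations are given as a 3x3 rotation matrix whose columns are the frame's x, y, z axes.
In Python, from workcell import * gives the robot as it stands.
- The arm moves only by the shell command python3 -m crank 'ROWS' [FORCE]. ROWS is text: rows parted by semicolons, each of 5 numbers parted by spaces: the shift along the world's x, y, z in mm, then the turn about the world's z in degrees, then the closure, from -1 (fully open) to 1 (shut). In form: tx ty tz roll claw; .... A call has exactly 5 rows; each row shifts and turns the pose as measured when the row begins; what a row does not reach is not made up. A row lasts 1/12 s, in which the tool goes at most 41.7 mm and 7.16 degrees, less where a joint would pass 70% of its speed; a pose out of reach is approached as far as the arm can. A call is refused whole if a number of a shift passes 41.7 or a number of a turn 7.16, either way. A call with a gripper value outside its range is refused whole. The fingers move at their own pace and stop on an object; FORCE is the grip in N (left out, the last holds). Time passes only in rows, so rows that do not move let the fingers close, or fill a call up. It gives the time, the measured TCP pose, the force and the opening at its end, in the units of the state.
- state(): the state, without advancing time (a new reading comes with each control period).
- snapshot(name): name is "scene" or "top" or "wrist"; returns the picture (400x640x3 uint8, red, green, blue); there is no depth.
- calibration(name): a dict with "fov_y" (degrees; the focal length in pixels is half the picture's height over the tangent of half this angle, whatever the lens; pixels are square), "cx", "cy" (the principal point, pixels), "position" and "rotation" of the camera in the world; the wrist camera has in their place "hand_eye" (4x4, takes a point from camera to tool coordinates, whose origin is the TCP and whose axes are the tool frame's). Camera axes: x right, y down, z forward; pixel columns grow to the right and rows downward; lengths in m; the calibration is good to about 2 mm. A picture is of the moment at which its call begins: read the wrist's pose just before it. calibration takes no time and is no camera call.
- finish_job(): hands the job in, once; it reports no verdict.
The state is a dict: "clock": time; "qpos": joint angles; "qd": joint speeds; "tau": joint torques, N m; "position": TCP position; "orientation": TCP orientation; "force": force on the tool from outside, world axes, zero at the start; "ft_torque": the same for the moment, N m; "width": finger opening in m.
Only numpy, scipy, OpenCV 4.12 (cv2) and the standard library are available. Lean on these libraries where they do the work, as an engineer would, in place of code of your own. Each camera call takes 0.05 s, during which the arm holds its last target.

TASK

Pack the assortment: stand each of the four iced cakes in the plywood tray, down inside the white card collar that matches its shape and size. Keep the cakes upright and set them down rather than dropping them. Leave the two uniced cakes standing where they are.

Things in the scene. Friction and masses are not known exactly. Their poses are not given: they have to be found in the camera images.
- large_iced: Large round iced cake: firm cylinder 58 mm across in a brown card sleeve, sides straight and upright to 55 mm, then a white set-icing dome with nut flecks up to 77 mm; about 160 g; stands upright on the table; origin at the centre of its underside, z up. Belongs in collar_large.
- small_iced: Small round iced cake: as the large one but 40 mm across, sides straight to 45 mm, icing dome up to 62 mm; about 60 g; stands upright on the table; origin at the centre of its underside, z up. Belongs in collar_small.
- square_iced: Square iced cake: 46 x 46 mm, sides straight to 46 mm, stepped white icing up to 63 mm; about 100 g; stands upright on the table; origin at the centre of its underside, z up, x and y square to its sides. Belongs in collar_square.
- loaf_iced: Oblong iced cake: 40 mm along its x, 76 mm along its y, sides straight to 44 mm, stepped white icing up to 60 mm; about 120 g; stands upright on the table; origin at the centre of its underside, z up. Belongs in collar_loaf.
- large_plain: Look-alike, to be left: large round cake without icing, 58 mm across, flat brown crust at 59 mm; stands upright on the table; origin at the centre of its underside, z up.
- square_plain: Look-alike, to be left: square cake without icing, 46 x 46 mm, flat brown crust at 50 mm; stands upright on the table; origin at the centre of its underside, z up.
- collar_large: Large round white card collar, inside 78 mm, outside 84 mm across. The collars are fixed low frames of white card, 14 mm high, walls 3 mm thick, standing on the 6 mm floor of one plywood tray (250 mm square, rim top 20 mm above the table), so every collar's top edge is 20 mm above the table; their four places in the tray, at the corners of a 111 mm square, are shuffled. Origin: centre of the collar's underside, on the tray floor, 6 mm above the table; z up.
- collar_small: Small round white card collar, inside 60 mm, outside 66 mm across. Height, tray, origin and z as for collar_large.
- collar_square: Square white card collar, inside 66 x 66 mm, outside 72 x 72 mm, x and y square to its sides. Height, tray, origin and z as for collar_large.
- collar_loaf: Oblong white card collar, inside 58 mm along its x and 94 mm along its y, outside 64 x 100 mm; the oblong cake fits only lengthwise. Height, tray, origin and z as for collar_large.
Mind the look-alikes: they are no part of the job. What is shaped like the loaf_iced but green is not meant. What is shaped like the small_iced but black is not meant.

How it is judged:
By the outcome, as a careful person would: the job done as asked, in the order asked, and still so for the second after the job is handed in, with the robot touching nothing.
It also fails if it takes over 118 s, if anything falls off the work surface, if the arm or the gripper's body presses on something with over 40 N, if the wrist force passes 120 N, or if a joint passes its speed limit or range.

## Working session

There is one attempt and no reset: what is moved stays moved. The work goes in short steps, Python scripts to look and compute and a shell command to move; the robot and the scene stay as the last step left them, time stands still between calls to the robot, and variables do not carry over. Pictures are saved under pics/ and viewed, and the job is handed in when it is done.

```bash
ls; mkdir -p pics
python3 - <<'E'
from workcell import *
import cv2
for n in ("top","scene"):
    im=snapshot(n); cv2.imwrite(f"pics/{n}0.png",im[:,:,::-1])
    print(n,calibration(n))
print(calibration("wrist"))
print(state())
E
```

```text
pics
top {'fov_y': 44.81803272449333, 'cx': 319.3150942695509, 'cy': 197.59921024502543, 'position': array([ 0.2464677 , -0.03542744,  1.12451415]), 'rotation': array([[-0.02763394, -0.9730351 ,  0.22899577],
       [-0.99960507,  0.02806863, -0.00135923],
       [-0.00510502, -0.2289429 , -0.97342647]])}
scene {'fov_y': 49.95615903027081, 'cx': 325.19102725477677, 'cy': 196.28544298986967, 'position': array([1.32942817, 0.40980799, 0.75698387]), 'rotation': array([[-0.50216035,  0.5158992 , -0.69403386],
       [ 0.86442434,  0.32229028, -0.38587503],
       [ 0.02460774, -0.7937109 , -0.60779722]])}
{'fov_y': 58.58729461263543, 'cx': 314.33738828635103, 'cy': 201.4792103160866, 'hand_eye': array([[ 9.99999932e-01, -2.93142786e-04, -2.24653530e-04,
        -8.11020343e-05],
       [ 3.44671027e-04,  9.59258483e-01,  2.82529721e-01,
        -8.38723475e-02],
       [ 1.32679255e-04, -2.82529779e-01,  9.59258519e-01,
        -1.79191425e-01],
       [ 0.00000000e+00,  0.00000000e+00,  0.00000000e+00,
         1.00000000e+00]])}
{'clock': 0.1, 'qpos': array([ 1.06242295e+00,  3.00424748e-01,  1.52149642e+00,  3.57153184e-06,
        1.32068130e+00, -6.65896860e-02]), 'qd': array([ 0.00139502, -0.00106589, -0.00016513, -0.00148591, -0.00069007,
        0.00033613]), 'tau': array([ 1.45116468e-03, -5.32649839e+01, -3.53285229e+01,  7.09751202e-02,
        2.35537381e-02, -7.11830330e-05]), 'position': array([0.23504244, 0.49700224, 0.20494756]), 'orientation': array([[ 4.27553133e-01,  9.03990085e-01, -4.94555728e-04],
       [ 9.03989659e-01, -4.27553413e-01, -8.80424043e-04],
       [-1.00734359e-03, -7.06452060e-05, -9.99999490e-01]]), 'force': array([0.00643165, 0.83448122, 0.12700805]), 'ft_torque': array([ 0.03879964, -0.00599873,  0.01694827]), 'width': 0.09393662698331863}
```

View pics/top0.png

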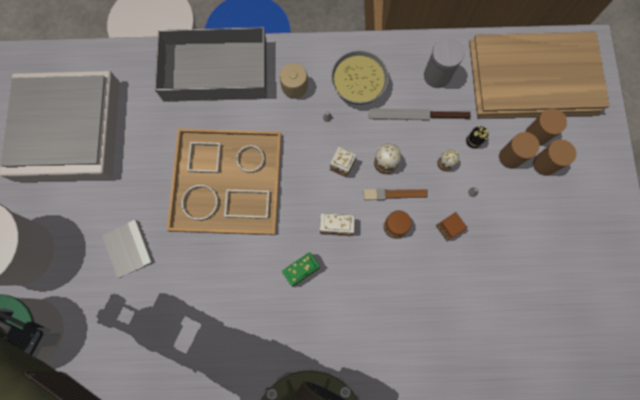

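View pics/scene0.png

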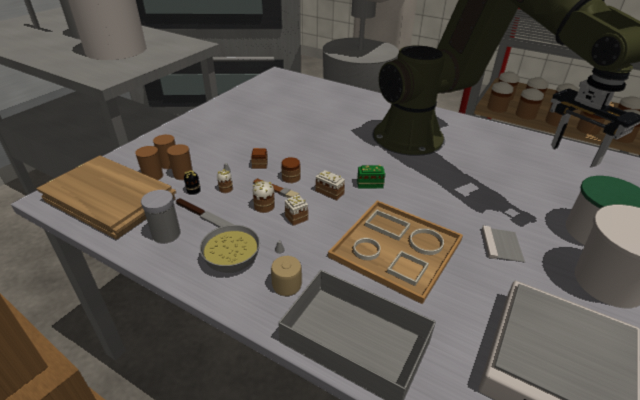

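```bash
cat > h.py <<'E'
from workcell import *
import numpy as np, cv2
def cam(n,st=None):
    c=calibration(n); f=200/np.tan(np.radians(c['fov_y']/2))
    if n=='wrist':
        T=np.eye(4);T[:3,:3]=st['orientation'];T[:3,3]=st['position']
        M=T@c['hand_eye'];R,p=M[:3,:3],M[:3,3]
    else: R,p=c['rotation'],c['position']
    return f,c['cx'],c['cy'],R,p
def back(C,u,v,z):
    f,cx,cy,R,p=C
    d=R@np.array([(u-cx)/f,(v-cy)/f,1]); return p+d*(z-p[2])/d[2]
def proj(C,P):
    f,cx,cy,R,p=C
    q=(np.asarray(P)-p)@R; return np.stack([f*q[...,0]/q[...,2]+cx,f*q[...,1]/q[...,2]+cy],-1)
def yaw(st): return np.degrees(np.arctan2(st['orientation'][1,0],st['orientation'][0,0]))
def wshot(name):
    st=state(); im=snapshot('wrist'); cv2.imwrite(f'pics/{name}.png',im[:,:,::-1])
    np.savez(f'pics/{name}.npz',R=st['orientation'],p=st['position']); return st,im
def wcam(name):
    d=np.load(f'pics/{name}.npz'); return cam('wrist',dict(orientation=d['R'],position=d['p']))
E
python3 - <<'E'
from h import *
C=cam('top')
for n,u,v,z in [('sq',343,158,.06),('large',388,153,.07),('small',450,157,.06),('loaf',337,222,.055),('sqcol',205,157,.02),('smcol',250,158,.02),('lgcol',200,202,.02),('loafcol',247,204,.02),('plainL',398,224,.05),('plainS',452,226,.045),('black',478,137,.05),('green',301,268,.05)]:
    print(n,np.round(back(C,u,v,z)*1000))
im=cv2.imread('pics/top0.png')
cv2.imwrite('pics/c1.png',cv2.resize(im[90:300,150:510],None,fx=2.2,fy=2.2,interpolation=cv2.INTER_CUBIC))
E
```

```text
sq [589. -94.  60.]
large [ 594. -196.   70.]
small [ 584. -340.   60.]
loaf [441. -75.  55.]
sqcol [614. 233.  20.]
smcol [608. 126.  20.]
lgcol [504. 242.  20.]
loafcol [496. 132.  20.]
plainL [ 433. -212.   50.]
plainS [ 426. -334.   45.]
black [ 634. -412.   50.]
green [341.   8.  50.]
```

View pics/c1.png

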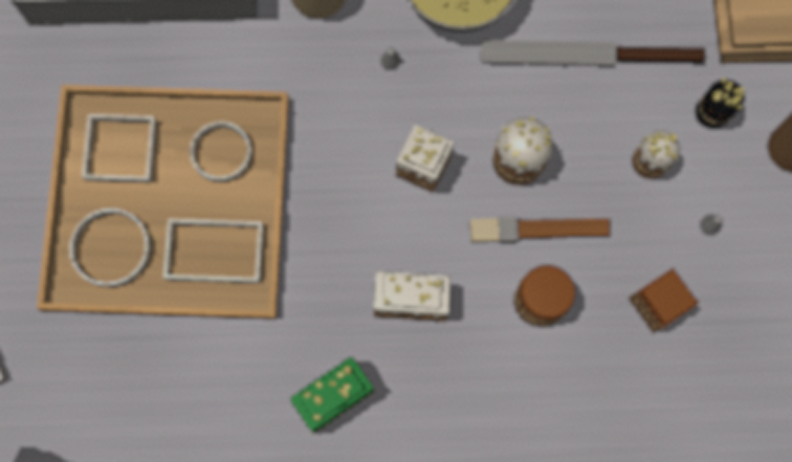

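```bash
python3 -m crank '10 -10 25 -6 -1; 20 -20 25 -6 -1; 26 -28 10 -6 -1; 27 -29 8 -6 -1; 27 -29 8 -6 -1'; python3 -m crank '27 -29 8 -6 -1; 27 -29 8 -6 -1; 27 -29 5 -6 -1; 27 -29 0 -6 -1; 20 -25 0 -6 -1'
python3 - <<'E'
from h import *
st,im=wshot('w1');print(st['position'],yaw(st),st['clock'])
E
```

```text
clock: 0.52
position: [0.3428, 0.3791, 0.2796]
orientation: [[0.827, 0.562, -0.008], [0.562, -0.827, -0.005], [-0.009, -0.001, -1.0]]
force: [0.2, 0.2, -0.2]
width: 0.0944
clock: 0.93
position: [0.4755, 0.2298, 0.303]
orientation: [[0.999, 0.046, -0.008], [0.046, -0.999, 0.001], [-0.008, -0.001, -1.0]]
force: [-0.8, 0.6, 0.1]
width: 0.0944
[0.47553074 0.22978892 0.30296033] 2.6627817053691567 0.9333
```

View pics/w1.png

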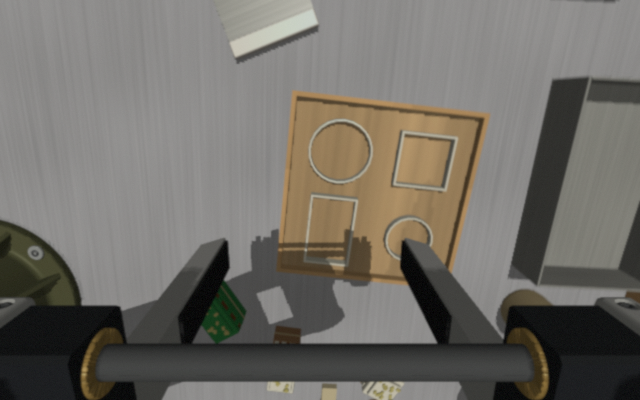

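```bash
cat > col.py <<'E'
import sys
from h import *
def collars(name,C,im,show=False):
    hsv=cv2.cvtColor(im,cv2.COLOR_BGR2HSV)
    m=((hsv[...,1]<70)&(hsv[...,2]>140)).astype(np.uint8)
    quad=np.array([back(C,0,0,0)]*1)
    return m
im=cv2.imread('pics/w1.png');C=wcam('w1')
hsv=cv2.cvtColor(im,cv2.COLOR_BGR2HSV)
print(hsv[150,311],hsv[150,345],hsv[230,308],hsv[265,340])
# rectify at z=.02: 0.5 mm/px, x up? use u=(x-.42)/.0005 , v=(.32-y)/.0005
def rect(im,C,z,x0,x1,y0,y1,s=.0005):
    xs=np.arange(x0,x1,s);ys=np.arange(y1,y0,-s)
    X,Y=np.meshgrid(xs,ys);P=np.stack([X,Y,np.full_like(X,z)],-1)
    q=proj(C,P).astype(np.float32)
    return cv2.remap(im,q[...,0],q[...,1],cv2.INTER_CUBIC)
r=rect(im,C,.02,.42,.70,.04,.32)
Ct=cam('top');rt=rect(cv2.imread('pics/top0.png'),Ct,.02,.42,.70,.04,.32)
cv2.imwrite('pics/r1.png',np.hstack([r,rt])[:,:][::1,::1][:560,:1120][::2,::2] if 0 else cv2.resize(np.hstack([r,rt]),(800,400)))
E
python3 col.py
```

```text
[ 18  80 147] [ 17 104 152] [ 23  41 173] [ 21  46 173]
```

View pics/r1.png

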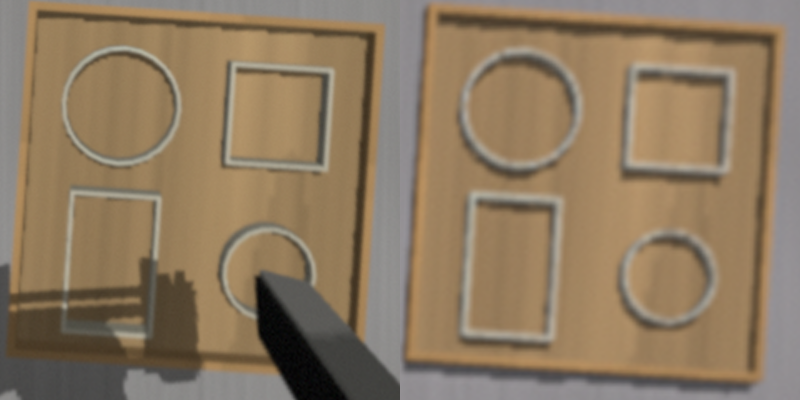

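```bash
python3 -m crank '-5 -20 6 -7 -1; -6 -34 6 -7 -1; -6 -36 6 -7 -1; -6 -36 6 -7 -1; -6 -36 6 -7 -1' >/dev/null; python3 -m crank '-6 -36 6 -7 -1; -6 -36 6 -7 -1; -6 -36 6 -7 -1; -6 -36 6 -7 -1; -6 -36 6 -7 -1'>/dev/null; python3 -m crank '-6 -36 6 -7 -1; -6 -36 6 -7 -1; -6 -25 6 -7 -1; 0 0 0 0 -1; 0 0 0 0 -1';python3 - <<'E'
from h import *
st,im=wshot('w2');print(st['position'],yaw(st),st['clock'])
E
```

```text
clock: 2.23
position: [0.3918, -0.2346, 0.3781]
orientation: [[-0.02, -1.0, -0.005], [-1.0, 0.02, 0.017], [-0.017, 0.006, -1.0]]
force: [0.1, -0.0, 0.1]
width: 0.0939
[ 0.39182525 -0.23464245  0.37809175] -91.15746452693698 2.2333
```

View pics/w2.png

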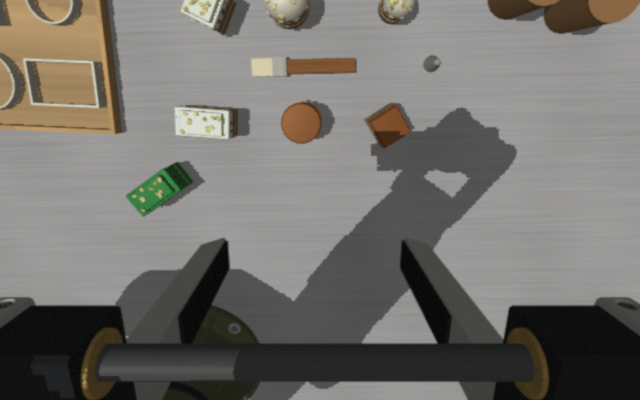

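```bash
python3 -m crank '20 12 0 0 -1; 35 14 0 0 -1; 35 14 0 0 -1; 20 10 0 0 -1; 0 0 0 0 -1'; python3 -m crank '0 0 0 0 -1;0 0 0 0 -1;0 0 0 0 -1;0 0 0 0 -1;0 0 0 0 -1'
python3 - <<'E'
from h import *
st,im=wshot('w3');print(st['position'],yaw(st),st['clock'])
E
```

```text
clock: 2.7
position: [0.5064, -0.1763, 0.3773]
orientation: [[-0.008, -1.0, -0.006], [-1.0, 0.007, 0.017], [-0.017, 0.006, -1.0]]
force: [-0.6, 0.6, -1.5]
width: 0.094
clock: 3.12
position: [0.5054, -0.1733, 0.3769]
orientation: [[0.001, -1.0, -0.007], [-1.0, -0.001, 0.017], [-0.017, 0.007, -1.0]]
force: [0.1, -0.3, 0.0]
width: 0.0937
[ 0.50543003 -0.17334817  0.37685997] -89.94773643215973 3.1167
```

View pics/w3.png

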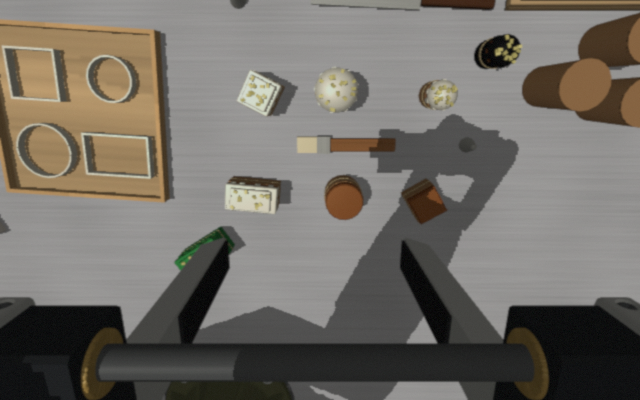

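```bash
cat > ov.py <<'E'
from h import *
SH={'large':('c',.029,.055),'small':('c',.020,.045),'square':('r',.023,.023,.046),'loaf':('r',.020,.038,.044)}
COL={'large':('c',.042),'small':('c',.033),'square':('r',.036,.036),'loaf':('r',.032,.050)}
def outl(s,x,y,a,z):
    if s[0]=='c':
        t=np.linspace(0,2*np.pi,60);L=np.c_[s[1]*np.cos(t),s[1]*np.sin(t)]
    else:
        L=np.array([[-1,-1],[1,-1],[1,1],[-1,1],[-1,-1]])*[s[1],s[2]]
    a=np.radians(a);R=np.array([[np.cos(a),-np.sin(a)],[np.sin(a),np.cos(a)]])
    L=L@R.T+[x,y]; return np.c_[L,np.full(len(L),z)]
def draw(src,C,cakes,cols,crop,k,out):
    u0,v0,u1,v1=crop
    im=cv2.resize(cv2.imread(f'pics/{src}.png')[v0:v1,u0:u1],None,fx=k,fy=k,interpolation=cv2.INTER_CUBIC)
    def pl(P,c):
        q=(proj(C,P)-[u0,v0]+.5)*k; cv2.polylines(im,[np.round(q*8).astype(int)],False,c,1,cv2.LINE_AA,3)
    for n,(x,y,a) in cakes.items():
        s=SH[n]; pl(outl(s,x,y,a,0),(255,0,0)); pl(outl(s,x,y,a,s[-1]),(0,0,255))
    for n,(x,y,a) in cols.items():
        pl(outl(COL[n],x,y,a,.02),(0,0,255))
    cv2.imwrite(f'pics/{out}.png',im)
E
cat > est.py <<'E'
CAKES={'large':(.594,-.196,0),'small':(.584,-.340,0),'square':(.589,-.094,-25),'loaf':(.441,-.075,-3)}
COLS={'large':(.505,.244,0),'small':(.607,.128,0),'square':(.615,.237,-4),'loaf':(.498,.135,-4)}
E
python3 - <<'E'
from ov import *;from est import *
draw('w3',wcam('w3'),CAKES,COLS,(215,60,475,225),3,'o1')
draw('w3',wcam('w3'),CAKES,COLS,(0,10,180,210),3,'o2')
E
```

```text
(no output)
```

View pics/o1.png

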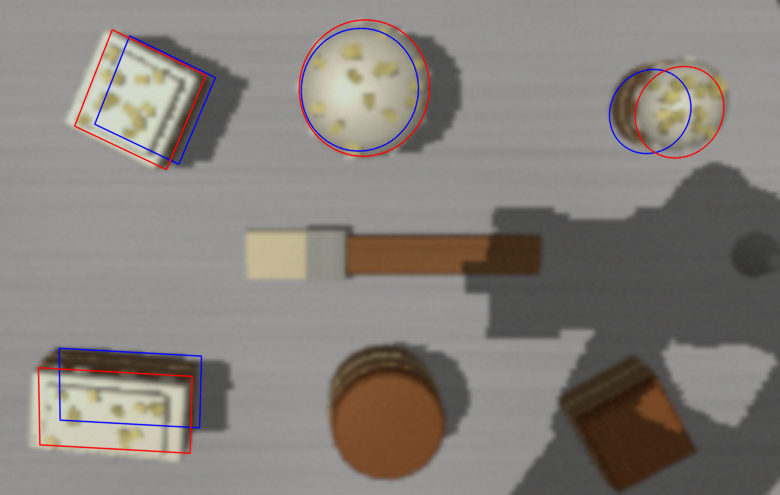

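View pics/o2.png

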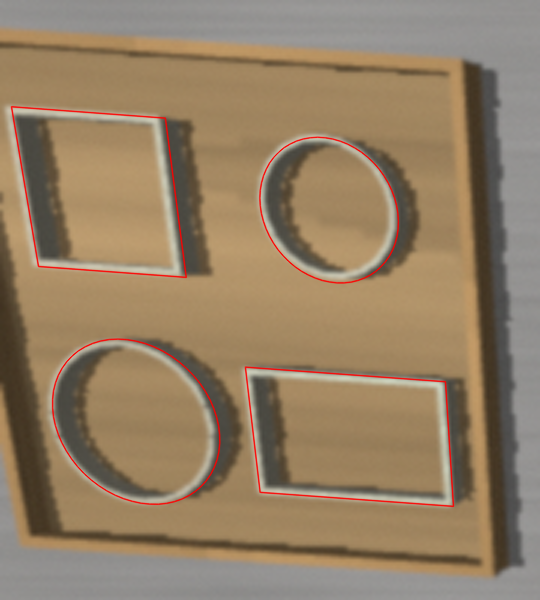

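```bash
cat > est.py <<'E'
CAKES={'large':(.594,-.196,0),'small':(.587,-.341,0),'square':(.589,-.093,-26),'loaf':(.439,-.0725,-5.5)}
COLS={'large':(.505,.244,0),'small':(.607,.128,0),'square':(.615,.237,-4),'loaf':(.498,.135,-4)}
E
python3 - <<'E'
from ov import *;from est import *
draw('w3',wcam('w3'),CAKES,COLS,(215,60,475,225),3,'o3')
draw('top0',cam('top'),CAKES,COLS,(320,130,470,250),5,'o4')
E
```

```text
(no output)
```

View pics/o3.png

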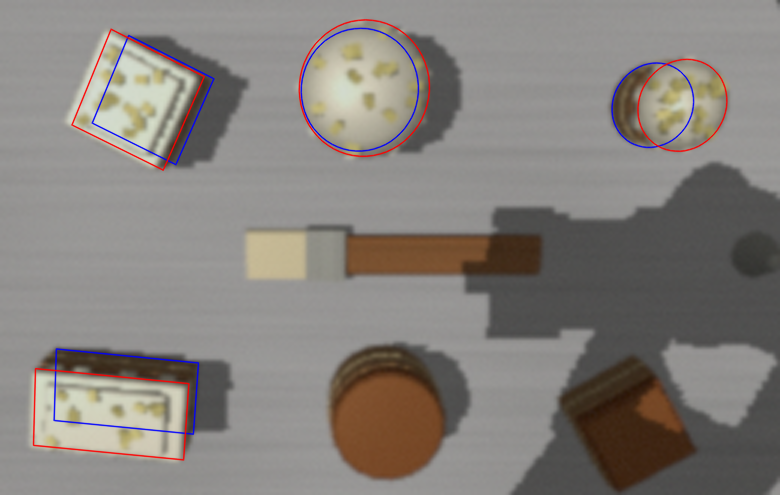

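View pics/o4.png

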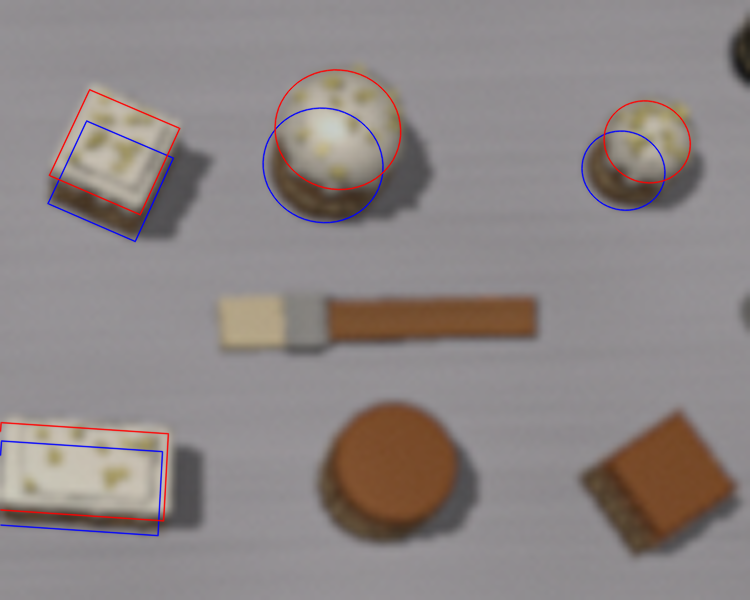

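```bash
python3 -m crank '12 -3 -20 6 -1; 13 -3 -33 7 -1; 13 -4 -33 7 -1; 13 -4 -33 7 -1; 13 -4 -33 7 -1' >/dev/null;  python3 -m crank '13 -3 -30 7 -1; 13 -3 -22 4 -1; 0 0 0 0 -1; 0 0 0 0 -1; 0 0 0 0 -1'
python3 - <<'E'
from h import *
st,im=wshot('w4');print(st['position'],yaw(st),st['clock'],st['qpos'])
E
```

```text
clock: 4.0
position: [0.5945, -0.2018, 0.17]
orientation: [[0.721, -0.693, -0.007], [-0.693, -0.721, 0.013], [-0.014, -0.005, -1.0]]
force: [-0.5, -0.4, 0.1]
width: 0.0942
[ 0.59451034 -0.20179593  0.16997248] -43.8950268435245 4.0 [-0.38962993  0.50816319  1.31470465  0.00970764  1.32966836  0.37414541]
```

View pics/w4.png

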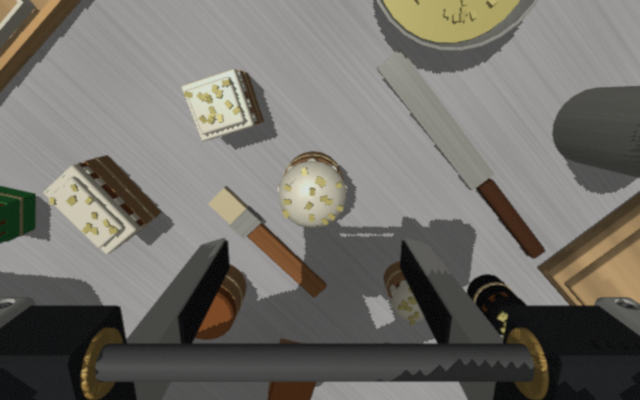

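Run:
```python
from ov import *;from est import *
C=wcam('w4')
draw('w4',C,CAKES,COLS,(170,50,370,250),3,'o5')
print(proj(C,[[.5945,-.2018,.055],[.5945,-.2018,0.02]]))
```

```text
[[317.55951151 196.99749362]
 [317.73936858 187.2120607 ]]
```

View pics/o5.png

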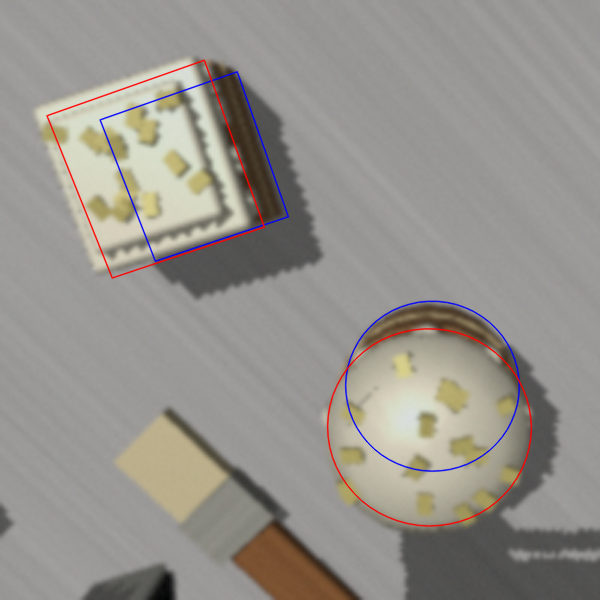

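```bash
python3 -m crank '0 4 -25 0 -1; 0 2 -35 0 -1; 0 0 -35 0 -1; 0 0 -28 0 -1; 0 0 -15 0 -1' ;  python3 -m crank '0 0 0 0 -1; 0 0 0 0 -1; 0 0 0 0 -1; 0 0 0 0 -1; 0 0 0 0 -1'
```

```text
clock: 4.47
position: [0.5983, -0.198, 0.0451]
orientation: [[0.713, -0.701, 0.019], [-0.701, -0.713, 0.003], [0.012, -0.015, -1.0]]
force: [0.3, 0.2, -0.9]
width: 0.094
clock: 4.88
position: [0.5996, -0.199, 0.0518]
orientation: [[0.709, -0.704, 0.026], [-0.705, -0.709, -0.0], [0.018, -0.018, -1.0]]
force: [-0.1, 0.4, 0.4]
width: 0.0941
```

```bash
python3 -m crank '-1 1 -8 0 -1; -1 1 -8 0 -1; -1 1 -8 0 -1; 0 0 -5 0 -1; 0 0 0 0 -1';  python3 -m crank '0 0 0 0 -1; 0 0 0 0 -1; 0 0 0 0 -1; 0 0 0 0 -1; 0 0 0 0 -1'
```

```text
clock: 5.3
position: [0.5972, -0.196, 0.0225]
orientation: [[0.709, -0.705, 0.03], [-0.705, -0.709, -0.002], [0.022, -0.02, -1.0]]
force: [0.2, 0.2, -0.5]
width: 0.0939
clock: 5.72
position: [0.597, -0.196, 0.0219]
orientation: [[0.709, -0.705, 0.029], [-0.705, -0.709, -0.001], [0.021, -0.019, -1.0]]
force: [0.8, -0.4, 0.1]
width: 0.0941
```

```bash
python3 -m crank '0 0 0 0 1; 0 0 0 0 1; 0 0 0 0 1; 0 0 0 0 1; 0 0 0 0 1' 15;  python3 -m crank '0 0 0 0 1; 0 0 0 0 1; 0 0 5 0 1; 0 0 8 0 1; 0 0 12 0 1'
```

```text
clock: 6.13
position: [0.5973, -0.1962, 0.0225]
orientation: [[0.709, -0.705, 0.03], [-0.705, -0.709, -0.002], [0.022, -0.02, -1.0]]
force: [0.5, -0.2, 0.0]
width: 0.0643
clock: 6.55
position: [0.5958, -0.1955, 0.0464]
orientation: [[0.709, -0.705, 0.025], [-0.705, -0.709, 0.0], [0.018, -0.018, -1.0]]
force: [0.1, 0.6, -1.5]
width: 0.0579
```

```bash
python3 -m crank '0 0 20 0 1; 0 0 25 0 1; 0 5 25 0 1; -2 15 20 0 1; -4 25 15 0 1'; python3 -m crank '-6 30 0 0 1; -6 30 0 0 1; -6 30 0 0 1; -6 30 0 0 1; -6 30 0 0 1';  python3 -m crank '-6 30 0 0 1; -6 30 0 0 1; -6 30 0 0 1; -6 30 0 0 1; -6 30 0 0 1'
```

```text
clock: 6.97
position: [0.5885, -0.1525, 0.1598]
orientation: [[0.706, -0.708, 0.025], [-0.708, -0.706, -0.0], [0.018, -0.017, -1.0]]
force: [0.3, 1.2, -1.0]
width: 0.0577
clock: 7.38
position: [0.5584, 0.0013, 0.1718]
orientation: [[0.703, -0.71, 0.038], [-0.711, -0.703, -0.003], [0.029, -0.025, -0.999]]
force: [0.5, -0.2, -1.7]
width: 0.0581
clock: 7.8
position: [0.5258, 0.1585, 0.179]
orientation: [[0.702, -0.711, 0.045], [-0.711, -0.703, -0.003], [0.034, -0.03, -0.999]]
force: [1.3, -0.9, -1.7]
width: 0.0579
```

```bash
python3 -m crank '-5 25 -4 0 1; -5 22 -6 0 1; -5 18 -8 0 1; -4 10 -10 0 1; -2 3 -10 0 1'; python3 -m crank '0 0 -8 0 1; 0 0 -4 0 1; 0 0 0 0 1; 0 0 0 0 1; 0 0 0 0 1';python3 - <<'E'
from h import *
st,im=wshot('w5');print(st['position'],yaw(st),st['clock'],st['qpos'])
E
```

```text
clock: 8.22
position: [0.5029, 0.2455, 0.1479]
orientation: [[0.705, -0.707, 0.055], [-0.708, -0.706, 0.002], [0.038, -0.04, -0.998]]
force: [0.8, 0.0, -1.9]
width: 0.0578
clock: 8.63
position: [0.5028, 0.2425, 0.1333]
orientation: [[0.704, -0.708, 0.052], [-0.709, -0.705, -0.0], [0.037, -0.037, -0.999]]
force: [-0.0, 0.4, -1.4]
width: 0.0576
[0.50277196 0.24252185 0.13329221] -45.20581213511426 8.6333 [ 0.39361245  0.3600711   1.61756444 -0.02242425  1.11567219  1.19128688]
```

View pics/w5.png

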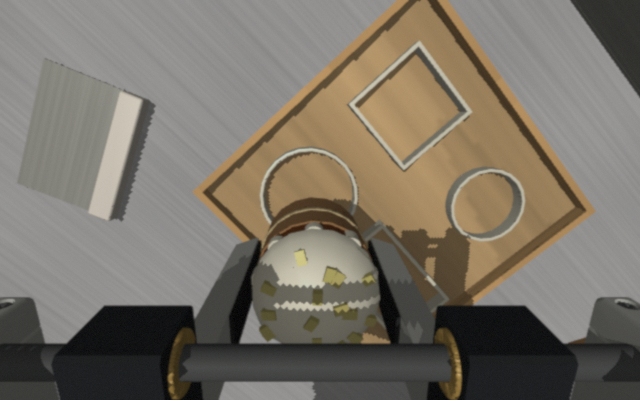

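Run:
```python
from ov import *;from est import *
draw('w5',wcam('w5'),{},COLS,(190,20,590,320),2,'o6')
```

```text
(no output)
```

View pics/o6.png

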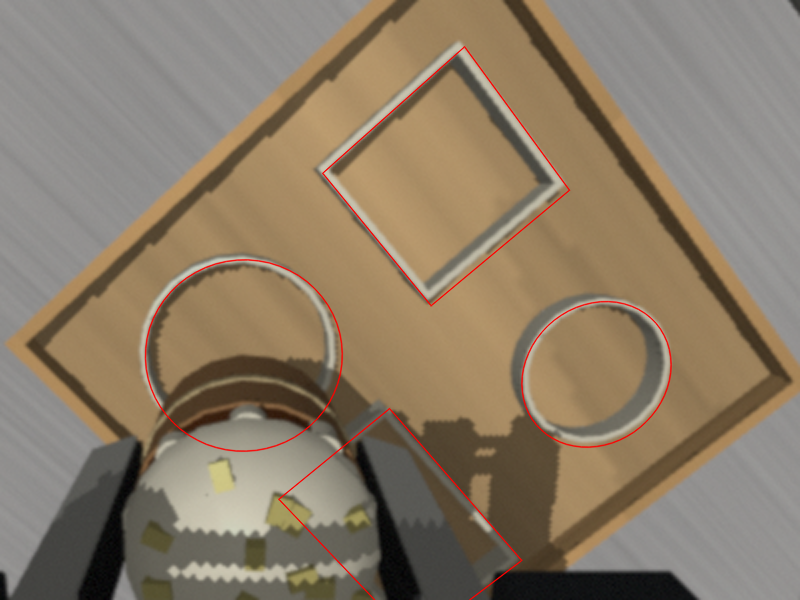

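```bash
python3 -m crank '0 0 -12 0 1; 1 1 -15 0 1; 0 0 -15 0 1; 0 0 -15 0 1; 0 0 -10 0 1'; python3 -m crank '0 0 -10 0 1; 0 0 -6 0 1; 0 0 0 0 1; 0 0 0 0 1; 0 0 0 0 1'
```

```text
clock: 9.1
position: [0.5059, 0.2427, 0.065]
orientation: [[0.702, -0.71, 0.059], [-0.711, -0.703, 0.002], [0.04, -0.044, -0.998]]
force: [-0.3, -0.5, -1.3]
width: 0.0581
clock: 9.52
position: [0.5053, 0.2419, 0.0451]
orientation: [[0.702, -0.71, 0.056], [-0.711, -0.703, 0.001], [0.039, -0.041, -0.998]]
force: [-0.3, 0.0, -1.5]
width: 0.0575
```

```bash
python3 -m crank '0 0 -5 0 1; 0 0 -5 0 1; 0 0 -3 0 1; 0 0 -2 0 1; 0 0 0 0 1'; python3 -m crank '0 0 -1 0 1; 0 0 -1 0 1; 0 0 -1 0 1; 0 0 0 0 1; 0 0 0 0 1'
```

```text
clock: 9.93
position: [0.5062, 0.2424, 0.0305]
orientation: [[0.702, -0.71, 0.059], [-0.711, -0.703, 0.003], [0.04, -0.044, -0.998]]
force: [0.3, 0.3, -1.3]
width: 0.0576
clock: 10.35
position: [0.5075, 0.2431, 0.0294]
orientation: [[0.702, -0.71, 0.063], [-0.711, -0.703, 0.004], [0.041, -0.047, -0.998]]
force: [0.5, -0.3, -1.1]
width: 0.058
```

```bash
python3 -m crank '0 0 -2 0 1; 0 0 -2 0 1; 0 0 0 0 1; 0 0 0 0 1; 0 0 0 0 1'
```

```text
clock: 10.77
position: [0.5097, 0.2437, 0.0284]
orientation: [[0.701, -0.709, 0.068], [-0.711, -0.703, 0.006], [0.044, -0.053, -0.998]]
force: [0.1, -0.1, -0.9]
width: 0.0584
```

```bash
python3 -m crank '0 0 0 0 -0.3; 0 0 0 0 -0.4; 0 0 0 0 -0.55; 0 0 0 0 -0.55; 0 0 0 0 -0.55'; python3 -m crank '0 0 6 0 -0.55; 0 0 12 0 -0.55; 0 0 18 0 -0.55; 0 0 25 0 -0.55; 0 0 30 0 -0.55'; python3 -m crank '0 0 30 0 -1; 0 -15 30 0 -1; 0 0 0 0 -1; 0 0 0 0 -1; 0 0 0 0 -1';python3 - <<'E'
from h import *
st,im=wshot('w6');print(st['position'],yaw(st),st['clock'],st['qpos'])
E
```

```text
clock: 11.18
position: [0.5094, 0.2436, 0.0278]
orientation: [[0.701, -0.709, 0.068], [-0.711, -0.703, 0.006], [0.043, -0.052, -0.998]]
force: [-0.6, -0.3, -0.0]
width: 0.0729
clock: 11.6
position: [0.5063, 0.2423, 0.1192]
orientation: [[0.702, -0.71, 0.058], [-0.711, -0.703, 0.002], [0.039, -0.043, -0.998]]
force: [0.0, -0.0, 0.5]
width: 0.073
clock: 12.02
position: [0.5077, 0.2276, 0.1942]
orientation: [[0.702, -0.709, 0.072], [-0.711, -0.703, 0.007], [0.045, -0.056, -0.997]]
force: [0.1, 0.6, -0.7]
width: 0.0937
[0.50772207 0.22760181 0.19423563] -45.385598555168734 12.0167 [ 0.36468306  0.2830591   1.57101819 -0.0198725   1.21805042  1.16176277]
```

View pics/w6.png

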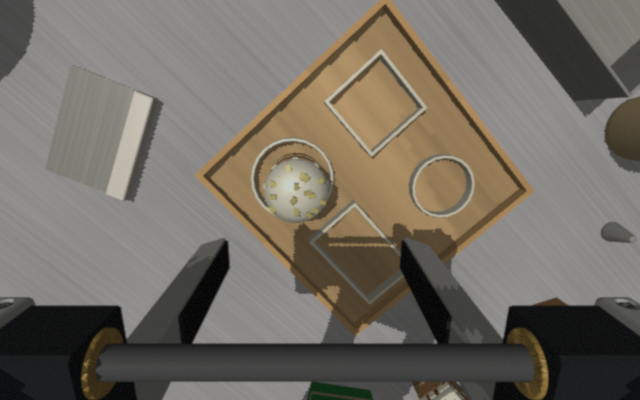

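```bash
python3 -m crank '9 -30 0 6 -1; 9 -36 0 6 -1; 9 -36 0 6 -1; 9 -36 0 0 -1; 9 -36 0 0 -1'; python3 -m crank '9 -36 0 0 -1; 9 -36 0 0 -1; 9 -36 0 0 -1; 9 -30 0 0 -1; 0 0 0 0 -1';python3 -m crank '0 0 0 0 -1; 0 0 0 0 -1; 0 0 0 0 -1; 0 0 0 0 -1; 0 0 0 0 -1'
python3 - <<'E'
from h import *
st,im=wshot('w7');print(st['position'],yaw(st),st['clock'],st['qpos'])
E
```

```text
clock: 12.48
position: [0.5496, 0.0553, 0.1888]
orientation: [[0.896, -0.44, 0.057], [-0.442, -0.897, 0.03], [0.038, -0.052, -0.998]]
force: [0.4, -0.0, 0.6]
width: 0.0941
clock: 12.9
position: [0.5848, -0.0942, 0.1825]
orientation: [[0.896, -0.443, 0.047], [-0.444, -0.895, 0.031], [0.028, -0.048, -0.998]]
force: [-2.0, -0.5, 0.1]
width: 0.0941
clock: 13.32
position: [0.5835, -0.0919, 0.1788]
orientation: [[0.896, -0.442, 0.04], [-0.444, -0.896, 0.033], [0.022, -0.047, -0.999]]
force: [-0.6, 0.4, -1.3]
width: 0.0941
[ 0.58350457 -0.09194868  0.17883846] -26.341380164089593 13.3167 [-0.2372054   0.3916108   1.46205623  0.04330419  1.25652217  0.20928256]
```

View pics/w7.png

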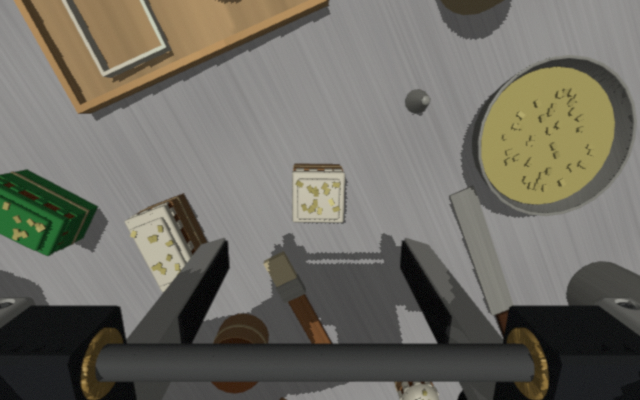

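```bash
python3 -m crank '40 0 0 0 -1; 40 0 0 0 -1; 40 0 0 0 -1; 0 0 0 0 -1; 0 0 0 0 -1';python3 -m crank '-12 0 0 0 -1; -12 0 0 0 -1; -12 0 0 0 -1; -12 0 0 0 -1; -12 0 0 0 -1';python3 -m crank '-12 0 0 0 -1; -12 0 0 0 -1; -12 0 0 0 -1; -6 0 0 0 -1; 0 0 0 0 -1'
```

```text
clock: 13.78
position: [0.7052, -0.0875, 0.1747]
orientation: [[0.898, -0.439, 0.033], [-0.44, -0.897, 0.034], [0.014, -0.045, -0.999]]
force: [0.1, 0.0, 0.8]
width: 0.0941
clock: 14.2
position: [0.6407, -0.0845, 0.1737]
orientation: [[0.899, -0.436, 0.031], [-0.437, -0.899, 0.035], [0.013, -0.045, -0.999]]
force: [-0.9, 0.4, -0.2]
width: 0.0939
clock: 14.62
position: [0.5908, -0.0824, 0.1773]
orientation: [[0.9, -0.435, 0.034], [-0.436, -0.9, 0.034], [0.016, -0.046, -0.999]]
force: [0.0, 0.6, 0.2]
width: 0.0941
```

```bash
python3 -m crank '0 -4 -15 0 -1; 0 -4 -22 0 -1; 0 -3 -22 0 -1; 0 0 -22 0 -1; 0 0 -22 0 -1';python3 -m crank '0 0 -18 0 -1; 0 0 -12 0 -1; 0 0 -8 0 -1; 0 0 -5 0 -1; 0 0 0 0 -1'
```

```text
clock: 15.03
position: [0.5932, -0.0935, 0.0788]
orientation: [[0.9, -0.433, 0.049], [-0.435, -0.9, 0.031], [0.03, -0.049, -0.998]]
force: [0.4, -0.2, -0.5]
width: 0.0938
clock: 15.45
position: [0.5918, -0.0924, 0.0299]
orientation: [[0.901, -0.433, 0.044], [-0.434, -0.9, 0.032], [0.026, -0.048, -0.999]]
force: [-0.3, -0.5, -1.0]
width: 0.0938
```

```bash
python3 -m crank '-1 0 -5 0 -1; 0 0 -5 0 -1; 0 0 -2 0 -1; 0 0 0 0 -1; 0 0 0 0 -1'; python3 -m crank '0 0 0 0 1; 0 0 0 0 1; 0 0 0 0 1; 0 0 0 0 1; 0 0 0 0 1' 12;  python3 -m crank '0 0 0 0 1; 0 0 0 0 1; 0 0 0 0 1; 0 0 6 0 1; 0 0 10 0 1'
```

```text
clock: 15.87
position: [0.5922, -0.0926, 0.0194]
orientation: [[0.9, -0.432, 0.048], [-0.434, -0.9, 0.031], [0.03, -0.049, -0.998]]
force: [0.8, 1.1, 0.1]
width: 0.0938
clock: 16.28
position: [0.5928, -0.0928, 0.0205]
orientation: [[0.9, -0.432, 0.05], [-0.434, -0.9, 0.031], [0.031, -0.049, -0.998]]
force: [0.2, 0.4, -1.0]
width: 0.0643
clock: 16.7
position: [0.5916, -0.0925, 0.0355]
orientation: [[0.901, -0.432, 0.046], [-0.434, -0.9, 0.032], [0.028, -0.049, -0.998]]
force: [-0.2, -0.1, -0.7]
width: 0.0467
```

```bash
python3 -m crank '0 0 22 0 1; 0 0 28 0 1; 0 5 28 4 1; 2 15 20 5 1; 2 28 10 5 1'; python3 -m crank '2 30 0 5 1; 2 30 0 3 1; 2 30 0 0 1; 2 30 0 0 1; 2 30 0 0 1';  python3 -m crank '2 30 0 0 1; 2 30 0 0 1; 2 30 0 0 1; 2 25 0 0 1; 1 12 0 0 1'; python3 -m crank '0 0 0 0 1; 0 0 0 0 1; 0 0 0 0 1; 0 0 0 0 1; 0 0 0 0 1'
python3 - <<'E'
from h import *
st,im=wshot('w8');print(st['position'],yaw(st),st['clock'],st['qpos'])
E
```

```text
clock: 17.12
position: [0.5939, -0.0468, 0.1511]
orientation: [[0.979, -0.201, 0.036], [-0.202, -0.979, 0.04], [0.027, -0.047, -0.999]]
force: [0.2, -0.7, -1.6]
width: 0.0467
clock: 17.53
position: [0.6052, 0.108, 0.1615]
orientation: [[0.998, -0.052, 0.041], [-0.054, -0.998, 0.045], [0.038, -0.047, -0.998]]
force: [0.5, 0.1, -1.3]
width: 0.0466
clock: 17.95
position: [0.6131, 0.2446, 0.167]
orientation: [[0.998, -0.049, 0.044], [-0.051, -0.998, 0.046], [0.042, -0.048, -0.998]]
force: [-0.4, -1.5, -1.1]
width: 0.0463
clock: 18.37
position: [0.6132, 0.2428, 0.1685]
orientation: [[0.998, -0.049, 0.045], [-0.051, -0.998, 0.046], [0.043, -0.048, -0.998]]
force: [0.0, -0.2, 0.3]
width: 0.0467
[0.6131547  0.24276179 0.16851574] -2.9274838945056065 18.3667 [0.30922634 0.53927736 1.27270072 0.03112345 1.27302164 0.35101121]
```

View pics/w8.png

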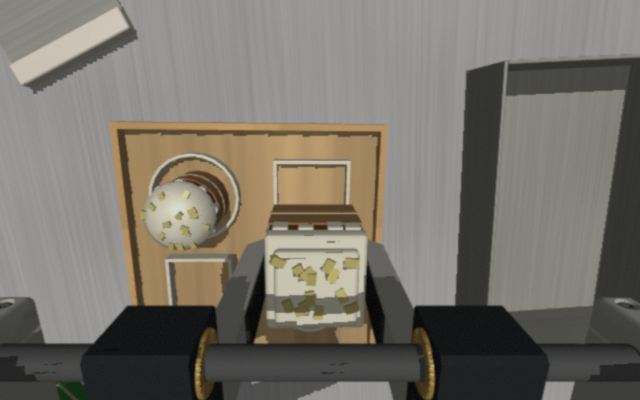

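```bash
python3 -m crank '0 -3 -12 0 1; 0 -3 -18 0 1; 0 -1 -18 0 1; 0 0 -18 0 1; 0 0 -18 0 1'; python3 -m crank '0 0 -16 0 1; 0 0 -14 0 1; 0 0 -8 0 1; 0 0 -4 0 1; 0 0 0 0 1'; python3 -m crank '0 0 0 0 1; 0 0 0 0 1; 0 0 0 0 1; 0 0 0 0 1; 0 0 0 0 1'
```

```text
clock: 18.83
position: [0.6149, 0.2317, 0.0832]
orientation: [[0.997, -0.053, 0.052], [-0.055, -0.997, 0.047], [0.049, -0.05, -0.998]]
force: [-0.3, -0.2, -0.7]
width: 0.0469
clock: 19.25
position: [0.6137, 0.2285, 0.0333]
orientation: [[0.997, -0.056, 0.049], [-0.058, -0.997, 0.047], [0.046, -0.049, -0.998]]
force: [-0.9, 1.9, 2.4]
width: 0.0455
clock: 19.67
position: [0.614, 0.2277, 0.0337]
orientation: [[0.997, -0.057, 0.05], [-0.059, -0.997, 0.047], [0.047, -0.05, -0.998]]
force: [-0.3, 0.9, -1.0]
width: 0.0459
```

```bash
python3 -m crank '0 0 8 0 1; 0 4 6 0 1; 0 5 0 0 1; 0 0 0 0 1; 0 0 0 0 1';  python3 - <<'E'
from h import *
st,im=wshot('w9');print(st['position'],yaw(st),st['clock'],st['force'])
E
```

```text
clock: 20.08
position: [0.6141, 0.2373, 0.0495]
orientation: [[0.997, -0.057, 0.05], [-0.059, -0.997, 0.047], [0.048, -0.05, -0.998]]
force: [0.8, 1.0, -0.8]
width: 0.0457
[0.61411908 0.23731314 0.04952289] -3.4011500430793395 20.0833 [ 0.84451374  0.95183874 -0.76542593]
```

View pics/w9.png

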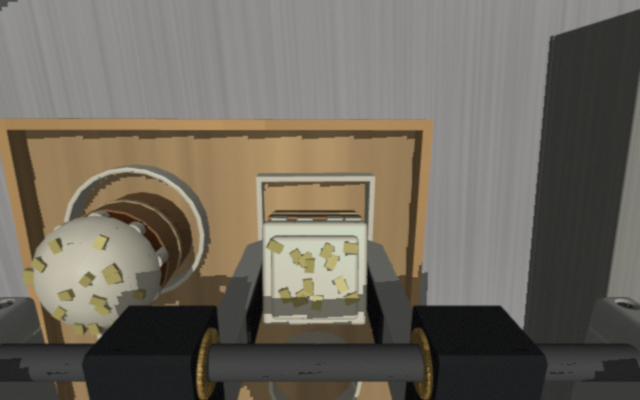

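Run:
```python
from ov import *;from est import *
C=wcam('w9')
print(proj(C,outl(COL['square'],*COLS['square'],.02)))
draw('w9',C,{},COLS,(0,100,440,400),1.8,'o7')
```

```text
[[259.39653496 289.99596481]
 [369.62285011 288.53218725]
 [375.10205455 180.54137349]
 [256.27859887 180.35691592]
 [259.39653496 289.99596481]]
```

View pics/o7.png

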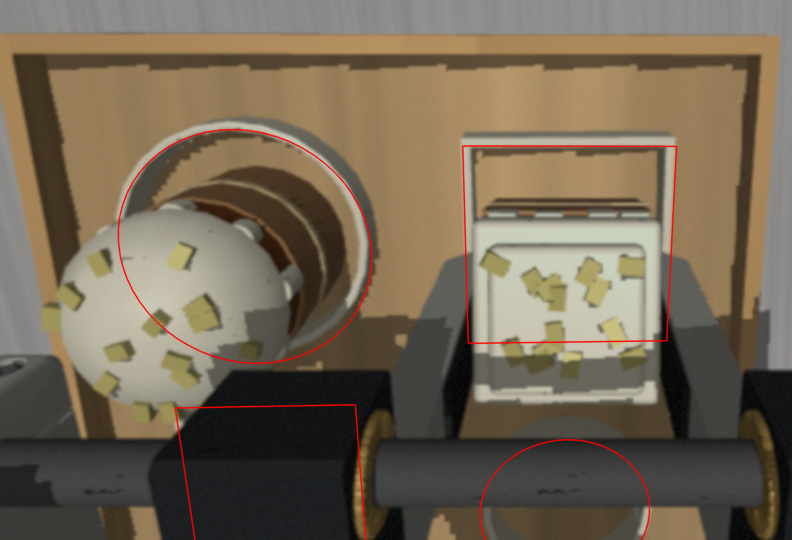

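```bash
python3 -m crank '0 2 -5 0 1; 0 1 -6 0 1; 0 0 -6 0 1; 0 0 -3 0 1; 0 0 0 0 1'; python3 -m crank '0 0 -2 0 1; 0 0 -2 0 1; 0 0 -1 0 1; 0 0 0 0 1; 0 0 0 0 1'
```

```text
clock: 20.55
position: [0.6136, 0.2405, 0.0262]
orientation: [[0.997, -0.057, 0.049], [-0.059, -0.997, 0.046], [0.046, -0.049, -0.998]]
force: [0.6, 0.4, 2.4]
width: 0.0459
clock: 20.97
position: [0.6148, 0.2401, 0.0239]
orientation: [[0.997, -0.057, 0.051], [-0.059, -0.997, 0.047], [0.048, -0.05, -0.998]]
force: [-0.5, -0.3, -1.5]
width: 0.0458
```

```bash
python3 -m crank '0 0 0 0 0; 0 0 0 0 -0.1; 0 0 0 0 -0.2; 0 0 0 0 -0.35; 0 0 0 0 -0.35'; python3 -m crank '0 0 6 0 -0.35; 0 0 12 0 -0.35; 0 0 18 0 -0.35; 0 0 25 0 -0.35; 0 0 30 0 -0.35'; python3 -m crank '0 0 30 0 -1; 0 0 25 0 -1; 0 0 10 0 -1; 0 0 0 0 -1; 0 0 0 0 -1';python3 - <<'E'
from h import *
st,im=wshot('w10');print(st['position'],yaw(st),st['clock'],st['qpos'])
E
```

```text
clock: 21.38
position: [0.6149, 0.24, 0.0237]
orientation: [[0.997, -0.057, 0.052], [-0.06, -0.997, 0.047], [0.049, -0.05, -0.998]]
force: [-0.0, -0.3, -0.1]
width: 0.0629
clock: 21.8
position: [0.6117, 0.2389, 0.114]
orientation: [[0.997, -0.058, 0.041], [-0.06, -0.997, 0.043], [0.039, -0.046, -0.998]]
force: [0.7, -0.2, 0.2]
width: 0.0632
clock: 22.22
position: [0.6129, 0.2394, 0.1934]
orientation: [[0.997, -0.057, 0.054], [-0.06, -0.997, 0.047], [0.051, -0.05, -0.997]]
force: [0.2, 1.2, -0.0]
width: 0.092
[0.61293635 0.23941415 0.19340008] -3.419890345312046 22.2167 [0.30479535 0.51243702 1.25506045 0.0299897  1.30884646 0.35638377]
```

View pics/w10.png

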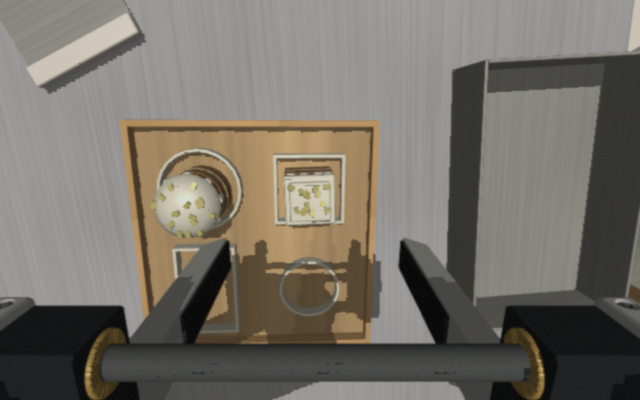

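```bash
python3 -m crank '-1 -25 0 0 -1; -1 -36 0 0 -1; -2 -36 0 0 -1; -2 -36 0 0 -1; -2 -36 0 0 -1' >/dev/null; python3 -m crank '-2 -36 0 0 -1; -2 -36 0 0 -1; -2 -36 0 0 -1; -2 -36 0 0 -1; -2 -36 0 0 -1'>/dev/null; python3 -m crank '-2 -36 0 0 -1; -2 -36 0 0 -1; -2 -36 0 0 -1; -2 -36 0 0 -1; -2 -36 0 0 -1';python3 -m crank '0 -20 0 0 -1; 0 0 0 0 -1; 0 0 0 0 -1; 0 0 0 0 -1; 0 0 0 0 -1';python3 - <<'E'
from h import *
st,im=wshot('w11');print(st['position'],yaw(st),st['clock'],st['qpos'])
from ov import *;from est import *
draw('w11',wcam('w11'),CAKES,COLS,(100,100,500,340),2,'o8')
E
```

```text
clock: 23.52
position: [0.5697, -0.305, 0.163]
orientation: [[0.999, -0.049, 0.013], [-0.05, -0.997, 0.055], [0.01, -0.056, -0.998]]
force: [0.0, -0.4, 0.8]
width: 0.0943
clock: 23.93
position: [0.5653, -0.3301, 0.1533]
orientation: [[0.998, -0.057, 0.002], [-0.057, -0.996, 0.062], [-0.001, -0.062, -0.998]]
force: [1.0, -0.3, 0.3]
width: 0.0941
[ 0.56534496 -0.33009105  0.15325859] -3.2460015528744077 23.9333 [-0.60616917  0.59534407  1.22240995  0.05374192  1.35793253 -0.56172527]
```

View pics/o8.png

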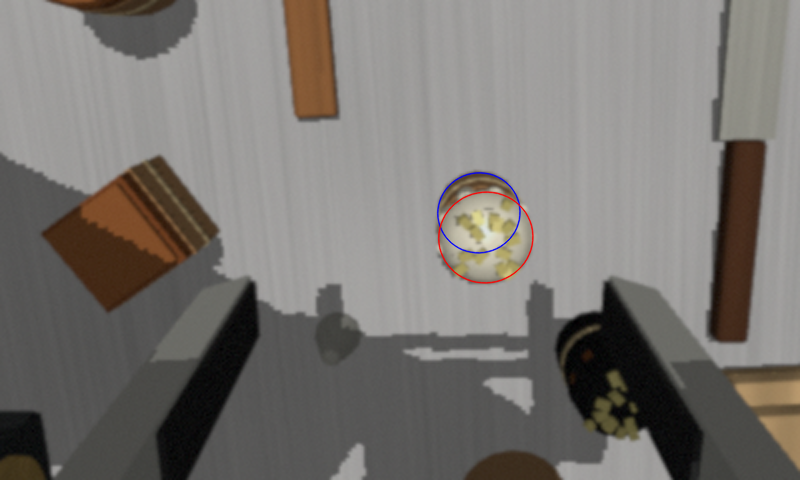

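```bash
python3 -m crank '6 -3 -12 0 -1; 6 -4 -18 0 -1; 5 -4 -18 0 -1; 3 0 -18 0 -1; 2 0 -16 0 -1'; python3 -m crank '0 0 -14 0 -1; 0 0 -10 0 -1; 0 0 -7 0 -1; 0 0 -4 0 -1; 0 0 0 0 -1'
```

```text
clock: 24.4
position: [0.5917, -0.336, 0.0741]
orientation: [[0.999, -0.049, 0.009], [-0.049, -0.997, 0.058], [0.007, -0.058, -0.998]]
force: [-0.7, 0.4, 0.1]
width: 0.0939
clock: 24.82
position: [0.5925, -0.3305, 0.0345]
orientation: [[0.999, -0.043, 0.006], [-0.043, -0.997, 0.06], [0.003, -0.06, -0.998]]
force: [0.7, -0.1, 0.2]
width: 0.0942
```

```bash
python3 -m crank '-2 -4 -5 0 -1; -2 -4 -5 0 -1; -1 -3 -4 0 -1; 0 0 -2 0 -1; 0 0 0 0 -1'
python3 - <<'E'
from h import *
st,im=wshot('w12');print(st['position'],yaw(st),st['clock'])
E
```

```text
clock: 25.23
position: [0.5878, -0.3434, 0.0197]
orientation: [[0.999, -0.043, 0.009], [-0.043, -0.997, 0.058], [0.007, -0.058, -0.998]]
force: [0.1, 0.9, -0.4]
width: 0.0938
[ 0.58777983 -0.34344077  0.01966064] -2.4869683119304216 25.2333
```

View pics/w12.png

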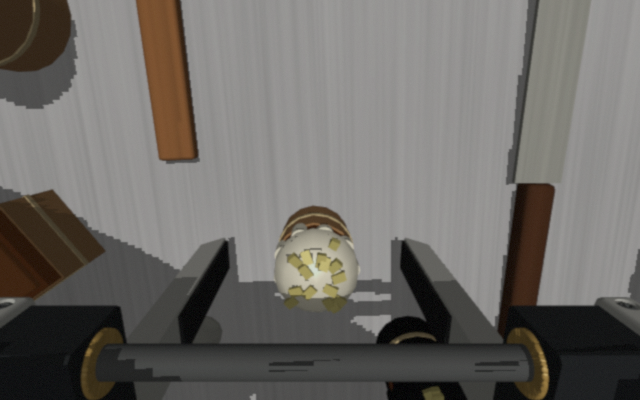

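```bash
python3 -m crank '0 0 0 0 1; 0 0 0 0 1; 0 0 0 0 1; 0 0 0 0 1; 0 0 0 0 1' 10; python3 -m crank '0 0 0 0 1; 0 0 0 0 1; 0 0 0 0 1; 0 0 0 0 1; 0 0 0 0 1';  python3 -m crank '0 0 6 0 1; 0 0 12 0 1; 0 0 20 0 1; 0 0 28 0 1; 0 5 28 0 1'; python3 -m crank '1 18 20 0 1; 1 28 15 0 1; 1 32 0 0 1; 1 32 0 0 1; 1 32 0 0 1';  python3 -m crank '1 32 0 0 1; 1 32 0 0 1; 1 32 0 0 1; 1 32 0 0 1; 1 32 0 0 1';  python3 -m crank '1 32 0 0 1; 1 30 0 0 1; 1 25 0 0 1; 1 12 0 0 1; 0 0 0 0 1'
```

```text
clock: 25.7
position: [0.5883, -0.3436, 0.0208]
orientation: [[0.999, -0.043, 0.01], [-0.043, -0.997, 0.057], [0.008, -0.057, -0.998]]
force: [-0.2, -0.2, -0.4]
width: 0.0639
clock: 26.12
position: [0.5884, -0.3434, 0.0211]
orientation: [[0.999, -0.043, 0.011], [-0.043, -0.997, 0.057], [0.008, -0.057, -0.998]]
force: [-0.4, 0.0, -0.3]
width: 0.0396
clock: 26.53
position: [0.5854, -0.3371, 0.1142]
orientation: [[0.999, -0.044, 0.002], [-0.044, -0.997, 0.063], [-0.001, -0.063, -0.998]]
force: [-0.1, 0.5, -0.8]
width: 0.0396
clock: 26.95
position: [0.591, -0.1966, 0.1647]
orientation: [[0.999, -0.051, 0.016], [-0.051, -0.997, 0.055], [0.013, -0.055, -0.998]]
force: [0.8, -0.0, -1.3]
width: 0.0398
clock: 27.37
position: [0.5953, -0.0291, 0.1721]
orientation: [[0.998, -0.051, 0.023], [-0.052, -0.997, 0.053], [0.02, -0.054, -0.998]]
force: [0.7, 0.4, -0.8]
width: 0.0399
clock: 27.78
position: [0.5986, 0.0803, 0.1786]
orientation: [[0.999, -0.045, 0.029], [-0.047, -0.997, 0.054], [0.026, -0.055, -0.998]]
force: [0.3, -0.7, -1.3]
width: 0.0397
```

```bash
python3 -m crank '2 15 -5 0 1; 3 18 -15 0 1; 3 12 -18 0 1; 0 5 -18 0 1; 0 0 -18 0 1';python3 -m crank '0 0 -15 0 1; 0 0 -10 0 1; 0 0 -6 0 1; 0 0 0 0 1; 0 0 0 0 1'
python3 - <<'E'
from h import *
st,im=wshot('w13');print(st['position'],yaw(st),st['clock'])
from ov import *;from est import *
C=wcam('w13')
draw('w13',C,{},COLS,(0,0,640,400),1.2,'o9')
E
```

```text
clock: 28.2
position: [0.61, 0.1269, 0.1097]
orientation: [[0.998, -0.047, 0.04], [-0.05, -0.997, 0.054], [0.037, -0.056, -0.998]]
force: [0.3, -0.1, -0.7]
width: 0.0396
clock: 28.62
position: [0.6099, 0.1211, 0.0754]
orientation: [[0.998, -0.052, 0.036], [-0.054, -0.997, 0.052], [0.034, -0.054, -0.998]]
force: [-0.7, 0.3, -0.2]
width: 0.0396
[0.60991898 0.12106804 0.07541197] -3.0701377916909705 28.6167
```

View pics/o9.png

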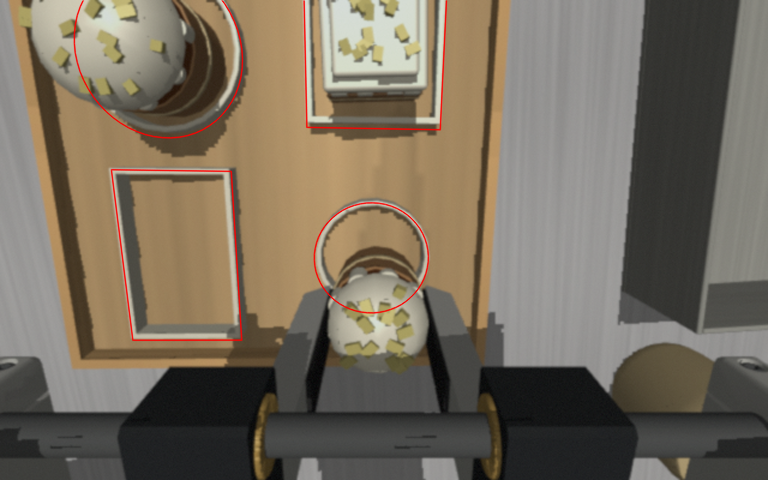

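```bash
python3 -m crank '-2 5 -6 0 1; -2 5 -12 0 1; 0 2 -12 0 1; 0 0 -8 0 1; 0 0 -4 0 1';python3 -m crank '0 0 0 0 1; 0 0 0 0 1; 0 0 0 0 1; 0 0 0 0 1; 0 0 0 0 1'
```

```text
clock: 29.08
position: [0.6068, 0.1346, 0.0328]
orientation: [[0.998, -0.051, 0.042], [-0.053, -0.997, 0.053], [0.039, -0.055, -0.998]]
force: [-0.8, -0.7, 0.0]
width: 0.0394
clock: 29.5
position: [0.6063, 0.1346, 0.0312]
orientation: [[0.998, -0.051, 0.04], [-0.053, -0.997, 0.053], [0.037, -0.055, -0.998]]
force: [-0.1, -0.2, -0.5]
width: 0.0395
```

```bash
python3 -m crank '0 -3 -1 0 1; 0 -2 -2 0 1; 0 0 -2 0 1; 0 0 -2 0 1; 0 0 0 0 1';python3 -m crank '0 0 -1 0 1; 0 0 -1 0 1; 0 0 0 0 1; 0 0 0 0 1; 0 0 0 0 1'
```

```text
clock: 29.92
position: [0.6082, 0.1288, 0.0266]
orientation: [[0.998, -0.051, 0.045], [-0.054, -0.997, 0.053], [0.042, -0.056, -0.998]]
force: [0.3, 0.6, -0.6]
width: 0.04
clock: 30.33
position: [0.6087, 0.1288, 0.0262]
orientation: [[0.998, -0.052, 0.046], [-0.054, -0.997, 0.054], [0.043, -0.056, -0.997]]
force: [0.6, 0.3, 1.1]
width: 0.0399
```

```bash
python3 -m crank '0 0 0 0 0.1; 0 0 0 0 0; 0 0 0 0 -0.1; 0 0 0 0 -0.2; 0 0 0 0 -0.2'; python3 -m crank '0 0 6 0 -0.2; 0 0 12 0 -0.2; 0 0 18 0 -0.2; 0 0 25 0 -0.2; 0 0 30 0 -0.2'; python3 -m crank '0 0 30 0 -1; 0 0 25 0 -1; 0 0 10 0 -1; 0 0 0 0 -1; 0 0 0 0 -1';python3 - <<'E'
from h import *
st,im=wshot('w14');print(st['position'],yaw(st),st['clock'],st['qpos'])
E
```

```text
clock: 30.75
position: [0.6085, 0.1287, 0.0254]
orientation: [[0.998, -0.052, 0.046], [-0.054, -0.997, 0.054], [0.043, -0.056, -0.998]]
force: [-0.4, 0.1, -0.7]
width: 0.056
clock: 31.17
position: [0.6051, 0.1282, 0.1161]
orientation: [[0.998, -0.052, 0.035], [-0.054, -0.997, 0.052], [0.033, -0.054, -0.998]]
force: [-0.2, 0.2, 0.4]
width: 0.0565
clock: 31.58
position: [0.6064, 0.1284, 0.1951]
orientation: [[0.998, -0.052, 0.048], [-0.054, -0.997, 0.054], [0.045, -0.056, -0.997]]
force: [-0.2, -0.1, 0.7]
width: 0.0866
[0.60642374 0.12835566 0.1951384 ] -3.1085288152740818 31.5833 [0.12883586 0.42978664 1.37079202 0.04920636 1.2868902  0.16931616]
```

View pics/w14.png

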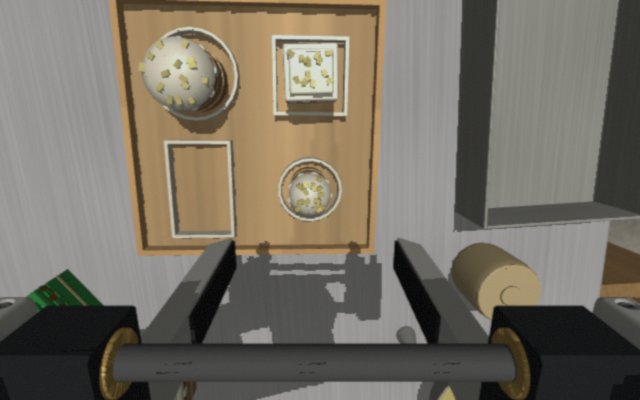

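```bash
python3 -m crank '-10 -12 0 0 -1; -13 -16 0 0 -1; -13 -16 0 0 -1; -13 -16 0 0 -1; -13 -16 0 0 -1' >/dev/null; python3 -m crank '-13 -16 0 0 -1; -13 -16 0 0 -1; -13 -16 0 0 -1; -13 -16 0 0 -1; -13 -16 0 0 -1'; python3 -m crank '-13 -16 0 0 -1; -13 -15 0 0 -1; -8 -10 0 0 -1; -5 -5 0 0 -1; 0 0 0 0 -1';python3 - <<'E'
from h import *
st,im=wshot('w15');print(st['position'],yaw(st),st['clock'],st['qpos'])
from ov import *;from est import *
draw('w15',wcam('w15'),{'loaf':CAKES['loaf']},COLS,(100,50,500,350),2,'o10')
E
```

```text
clock: 32.47
position: [0.4677, -0.0308, 0.1756]
orientation: [[0.999, -0.049, 0.019], [-0.05, -0.997, 0.055], [0.017, -0.056, -0.998]]
force: [-0.4, -0.2, 0.2]
width: 0.0939
clock: 32.88
position: [0.4216, -0.08, 0.1682]
orientation: [[0.999, -0.052, 0.007], [-0.053, -0.997, 0.058], [0.004, -0.058, -0.998]]
force: [0.6, 0.1, -0.3]
width: 0.0942
[ 0.4215774  -0.07998285  0.16816886] -3.021178358160377 32.8833 [-0.30921144  0.06978122  1.88615514  0.06154783  1.19743082 -0.27938548]
```

View pics/o10.png

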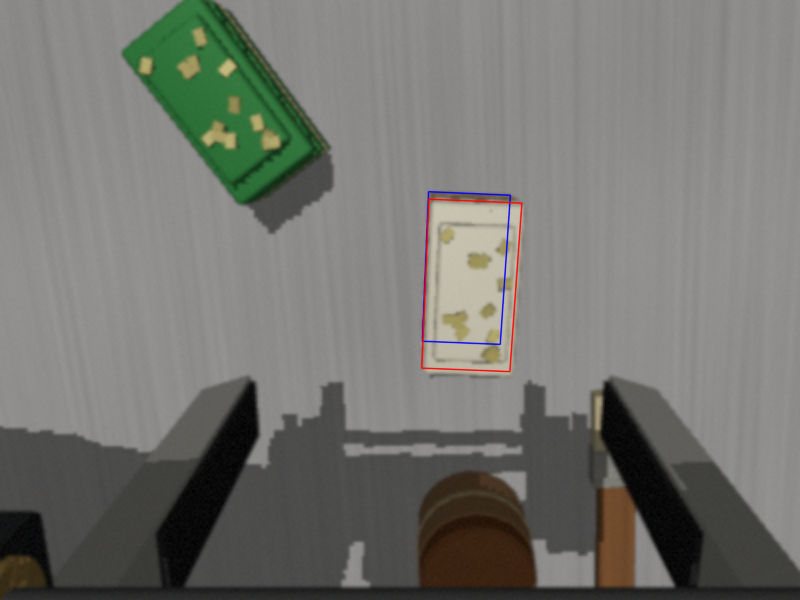

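```bash
python3 -m crank '6 2 -12 0 -1; 6 2 -18 0 -1; 6 2 -18 0 -1; 2 0 -18 0 -1; 0 0 -18 0 -1'; python3 -m crank '0 0 -16 0 -1; 0 0 -12 0 -1; 0 0 -8 0 -1; 0 0 -4 0 -1; 0 0 0 0 -1'
```

```text
clock: 33.35
position: [0.446, -0.0709, 0.0824]
orientation: [[0.999, -0.051, 0.012], [-0.051, -0.997, 0.057], [0.009, -0.058, -0.998]]
force: [1.3, 0.5, 0.1]
width: 0.094
clock: 33.77
position: [0.4455, -0.0669, 0.0348]
orientation: [[0.999, -0.047, 0.004], [-0.048, -0.997, 0.06], [0.001, -0.06, -0.998]]
force: [-0.3, -0.0, 0.3]
width: 0.0938
```

```bash
python3 -m crank '-2 -3 -5 0 -1; -2 -3 -5 0 -1; -1 -2 -4 -1 -1; 0 0 -2 0 -1; 0 0 0 0 -1'
python3 - <<'E'
from h import *
st,im=wshot('w16');print(st['position'],yaw(st),st['clock'])
E
```

```text
clock: 34.18
position: [0.4412, -0.0758, 0.0189]
orientation: [[0.998, -0.066, 0.008], [-0.067, -0.996, 0.059], [0.004, -0.059, -0.998]]
force: [-0.2, 0.7, -0.2]
width: 0.094
[ 0.44121531 -0.07577892  0.01891412] -3.820953837165899 34.1833
```

View pics/w16.png

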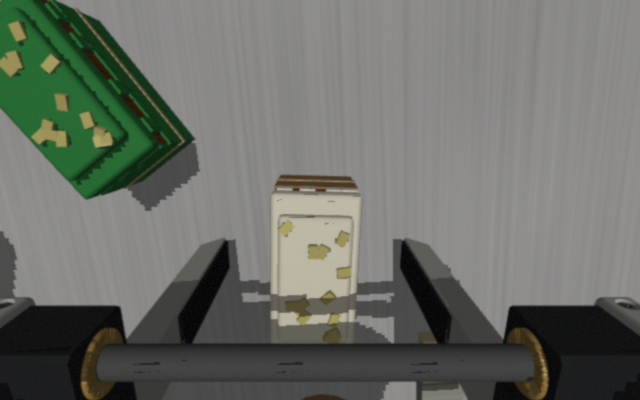

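```bash
python3 -m crank '0 0 0 0 1; 0 0 0 0 1; 0 0 0 0 1; 0 0 0 0 1; 0 0 0 0 1' 15; python3 -m crank '0 0 0 0 1; 0 0 0 0 1; 0 0 0 0 1; 0 0 0 0 1; 0 0 0 0 1';  python3 -m crank '0 0 6 0 1; 0 0 12 0 1; 0 0 20 0 1; 0 0 28 0 1; 2 5 28 0 1'; python3 -m crank '6 18 25 0 1; 7 25 15 0 1; 7 25 0 0 1; 7 25 0 0 1; 7 25 0 0 1';  python3 -m crank '7 25 0 0 1; 7 25 0 0 1; 7 22 0 0 1; 3 12 0 0 1; 0 0 0 0 1';  python3 -m crank '0 0 0 0 1; 0 0 0 0 1; 0 0 0 0 1; 0 0 0 0 1; 0 0 0 0 1'
```

```text
clock: 34.65
position: [0.4419, -0.0759, 0.02]
orientation: [[0.998, -0.066, 0.009], [-0.067, -0.996, 0.058], [0.005, -0.059, -0.998]]
force: [0.1, -0.3, -0.0]
width: 0.0641
clock: 35.07
position: [0.442, -0.0758, 0.0201]
orientation: [[0.998, -0.066, 0.009], [-0.066, -0.996, 0.058], [0.006, -0.059, -0.998]]
force: [-0.4, 0.3, 0.4]
width: 0.0398
clock: 35.48
position: [0.4399, -0.0701, 0.1134]
orientation: [[0.998, -0.067, -0.002], [-0.067, -0.996, 0.061], [-0.006, -0.061, -0.998]]
force: [0.6, 1.1, -0.6]
width: 0.0401
clock: 35.9
position: [0.4758, 0.0492, 0.1644]
orientation: [[0.997, -0.073, 0.009], [-0.073, -0.996, 0.059], [0.005, -0.06, -0.998]]
force: [0.2, 0.0, -1.6]
width: 0.0398
clock: 36.32
position: [0.5002, 0.1415, 0.1667]
orientation: [[0.998, -0.069, 0.01], [-0.07, -0.996, 0.06], [0.006, -0.06, -0.998]]
force: [0.0, -0.7, -1.2]
width: 0.04
clock: 36.73
position: [0.4993, 0.1392, 0.1671]
orientation: [[0.997, -0.07, 0.01], [-0.071, -0.996, 0.059], [0.005, -0.06, -0.998]]
force: [-0.8, -1.0, -1.0]
width: 0.04
```

```bash
python3 -m crank '0 1 -12 0 1; 0 1 -18 0 1; 0 1 -18 0 1; 0 1 -16 0 1; 0 1 -12 0 1';python3 -m crank '0 0 -10 0 1; 0 0 -5 0 1; 0 0 0 0 1; 0 0 0 0 1; 0 0 0 0 1'
python3 - <<'E'
from h import *
st,im=wshot('w17');print(st['position'],yaw(st),st['clock'])
from ov import *;from est import *
draw('w17',wcam('w17'),{},COLS,(0,0,640,400),1.2,'o11')
E
```

```text
clock: 37.15
position: [0.5009, 0.1417, 0.092]
orientation: [[0.997, -0.074, 0.017], [-0.075, -0.995, 0.06], [0.013, -0.061, -0.998]]
force: [0.3, -0.2, -1.2]
width: 0.0401
clock: 37.57
position: [0.5003, 0.1402, 0.0747]
orientation: [[0.997, -0.076, 0.015], [-0.077, -0.995, 0.059], [0.01, -0.06, -0.998]]
force: [-0.7, 1.2, -0.6]
width: 0.0401
[0.50030858 0.14022247 0.07472994] -4.404424183895126 37.5667
```

View pics/o11.png

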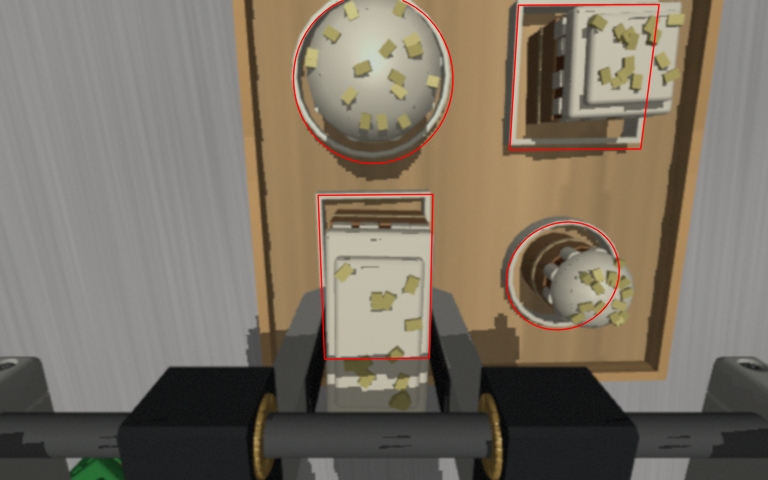

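```bash
python3 -m crank '-1 -3 -6 0 1; -1 -2 -12 0 1; 0 0 -12 0 1; 0 0 -7 0 1; 0 0 -3 0 1';python3 -m crank '0 0 0 0 1; 0 0 0 0 1; 0 0 0 0 1; 0 0 0 0 1; 0 0 0 0 1'
python3 - <<'E'
from h import *
st,im=wshot('w18');print(st['position'],yaw(st),st['clock'])
E
```

```text
clock: 38.03
position: [0.4999, 0.1347, 0.0356]
orientation: [[0.997, -0.075, 0.021], [-0.077, -0.995, 0.06], [0.017, -0.062, -0.998]]
force: [-1.6, 0.1, -2.1]
width: 0.04
clock: 38.45
position: [0.5004, 0.1347, 0.0364]
orientation: [[0.997, -0.075, 0.022], [-0.076, -0.995, 0.061], [0.017, -0.062, -0.998]]
force: [-0.4, -0.6, -0.7]
width: 0.0403
[0.50036271 0.13468281 0.03643964] -4.385551879906486 38.45
```

View pics/w18.png

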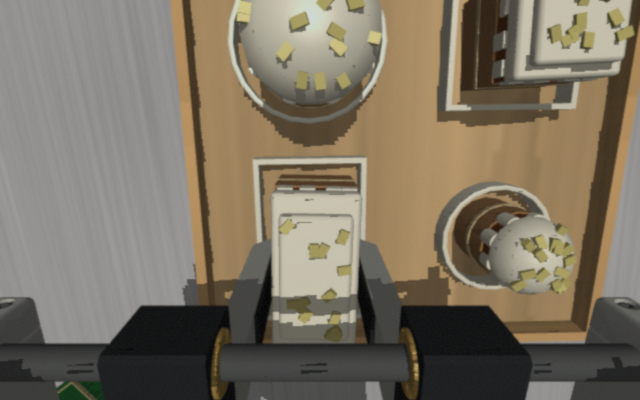

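```bash
python3 -m crank '-2 0 -2 0 1; -1 0 -3 0 1; 0 0 -3 0 1; 0 0 -2 0 1; 0 0 0 0 1';python3 -m crank '0 0 -1 0 1; 0 0 -1 0 1; 0 0 0 0 1; 0 0 0 0 1; 0 0 0 0 1'
```

```text
clock: 38.92
position: [0.4975, 0.1349, 0.0264]
orientation: [[0.997, -0.075, 0.024], [-0.076, -0.995, 0.061], [0.019, -0.063, -0.998]]
force: [-0.3, 0.2, 4.3]
width: 0.04
clock: 39.33
position: [0.4983, 0.1351, 0.026]
orientation: [[0.997, -0.075, 0.025], [-0.076, -0.995, 0.062], [0.021, -0.063, -0.998]]
force: [0.7, -0.3, 0.6]
width: 0.0401
```

```bash
python3 -m crank '0 0 0 0 0.1; 0 0 0 0 0; 0 0 0 0 -0.1; 0 0 0 0 -0.2; 0 0 0 0 -0.2'; python3 -m crank '0 0 6 0 -0.2; 0 0 12 0 -0.2; 0 0 18 0 -0.2; 0 0 25 0 -0.2; 0 0 30 0 -0.2'; python3 -m crank '0 -10 30 0 -1; 0 -30 25 0 -1; 0 -30 10 0 -1; 0 -30 0 0 -1; 0 0 0 0 -1';python3 - <<'E'
from h import *
st,im=wshot('w19');print(st['position'],yaw(st),st['clock'])
for n in ('top','scene'):
    cv2.imwrite(f'pics/{n}1.png',snapshot(n)[:,:,::-1])
im=cv2.imread('pics/scene1.png');cv2.imwrite('pics/s1c.png',cv2.resize(im[120:310,120:520],None,fx=2,fy=2,interpolation=cv2.INTER_CUBIC))
im=cv2.imread('pics/top1.png');cv2.imwrite('pics/t1c.png',cv2.resize(im[100:300,150:520],None,fx=2,fy=2,interpolation=cv2.INTER_CUBIC))
E
```

```text
clock: 39.75
position: [0.4983, 0.1351, 0.0256]
orientation: [[0.997, -0.075, 0.025], [-0.077, -0.995, 0.062], [0.02, -0.063, -0.998]]
force: [-0.5, 0.3, 0.8]
width: 0.056
clock: 40.17
position: [0.4948, 0.1344, 0.1155]
orientation: [[0.997, -0.076, 0.014], [-0.077, -0.995, 0.06], [0.01, -0.061, -0.998]]
force: [0.8, 0.4, 1.6]
width: 0.0564
clock: 40.58
position: [0.4956, 0.032, 0.1931]
orientation: [[0.997, -0.071, 0.026], [-0.072, -0.996, 0.059], [0.022, -0.061, -0.998]]
force: [-0.5, 0.5, 0.8]
width: 0.0862
[0.49563201 0.03198823 0.19311543] -4.143962778805295 40.5833
```

View pics/w19.png

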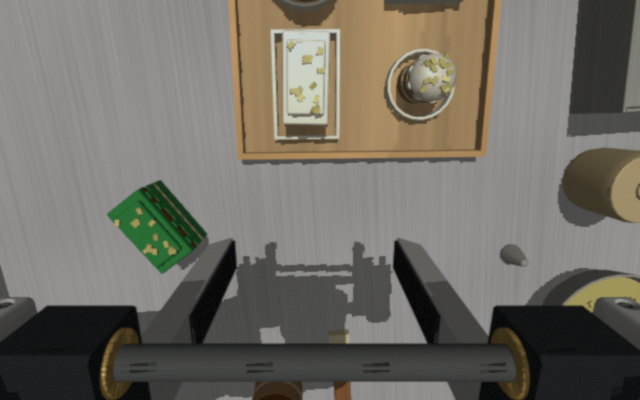

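View pics/s1c.png

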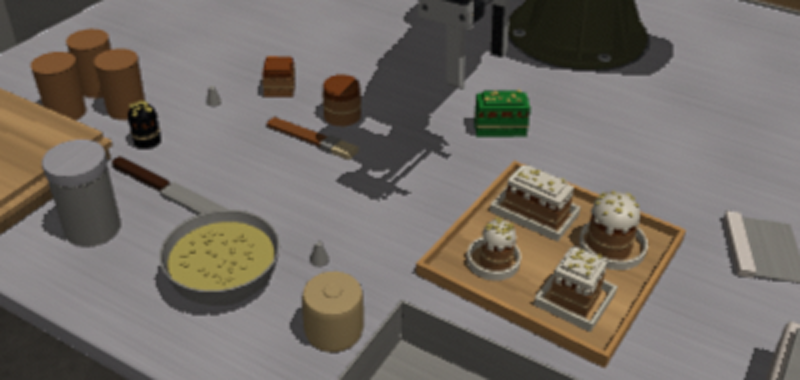

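View pics/t1c.png

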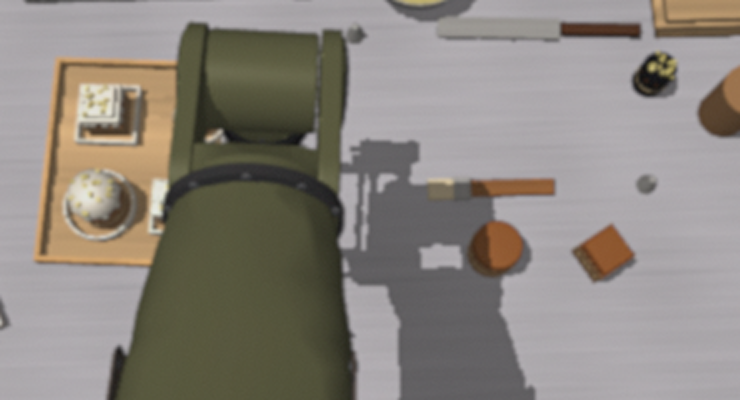

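Run:
```python
from h import *
im=cv2.imread('pics/scene1.png')[195:305,325:470];cv2.imwrite('pics/s2c.png',cv2.resize(im,None,fx=5,fy=5,interpolation=cv2.INTER_CUBIC))
```

```text
(no output)
```

View pics/s2c.png

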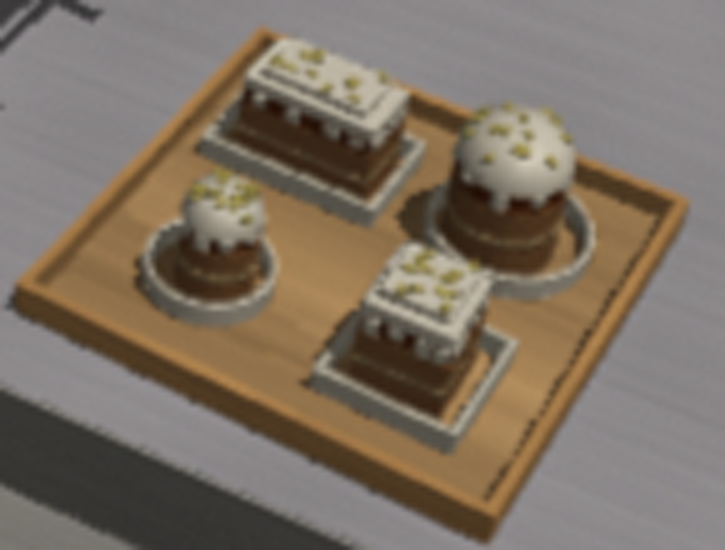

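All four iced cakes stand upright inside their matching collars, so I'm handing the job in.

Run:
```python
from workcell import *
print(finish_job())
```

```text
the job is handed in; nothing more can be done
None
```

All four iced cakes were picked up one at a time and set down in their matching collars, in the order large, square, small, loaf. The job was handed in at about 41 s with the gripper open and clear.

- **Last checks:** the final scene, top and wrist pictures show each cake upright inside its own collar. The two uniced cakes, the green loaf and the black small cake were never touched and still stand on the table.
- **Collar touch:** on the first lowering of the square cake the force reading rose briefly by about 3 N. The tool had drifted 8 mm sideways, so the cake may have touched the collar's edge. I raised it, re-centred by camera and set it down cleanly.
- **Disagreements:** top and wrist position estimates differed by 2–4 mm, which the roughly 10 mm clearances absorbed. The tool also drifted up to about 4° out of vertical during moves. The cakes still settled upright when released.

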